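Hold the battery pack against the sprung contacts of a camping power box

ROBOT

A 6-joint arm with a two-finger parallel gripper is mounted at the origin on the work surface. World frame = base frame: x ahead of the robot, y to its left, z up, the work surface at z = 0. Lengths are in mm, angles in rad, forces in N, time in s.
With the tool pointing down it reaches from about 300 to 750 mm from the base axis. Payload 8.5 kg.
Tool frame: the origin (TCP) lies at the very end of the fingers, on their centre line; the grasp point (between the pads) lies 19 mm behind it; z points along the fingers, y is the line along which they close (so a half turn about z gives the same grasp; the last joint's range is limited). The gripper opens to 85 mm and grips with 20 to 120 N. Pads are 22 mm wide; open, the fingers measure 114 mm over their backs; the gripper's body (76 mm by 85 mm) begins 54 mm behind the grasp point. The pads swing forward as they close: fully open they stand 13 mm farther back than shut.
Start: joints at [-1.556, 0.381, 1.297, -0, 1.464, -0.215], TCP at [125.276, -535.524, 231.322] pointing down, gripper open.
Joint ranges: [-3.11, 3.11], [-0.89, 2.33], [0.22, 2.48], [-1.42, 4.56], [0.17, 2.85], [-2.88, 2.88]. Speed limits (rad/s): [2.39, 2.39, 3.14, 3.14, 3.14, 3.14].

INTERFACE

Orientations are given as a rotation vector (axis times angle).
In Python, from cell import r, snapshot, models gives the robot as it stands. Calls block until the motion is done:
- r.reach(position, orientation): joint-space move of the TCP to a pose.
- r.movel(position, orientation=None, max_speed=150, threshold=None): straight line of the TCP; orientation=None keeps the orientation; max_speed is the mean speed in mm/s. With threshold (N) it stops when the force on the tool has changed by that much, and returns True; else False.
- r.move_j(angles): joint-space move.
- r.ungrasp() and r.close(f_grip=None): open the fingers fully, or close them until they stop; f_grip is the grip in N (None keeps the last).
- r.wait(seconds).
- r.solve_ik(position, orientation): joint angles nearest the present ones, or None.
- r.read_state(): the state.
- snapshot(name): name is "side" or "top" or "wrist"; returns a dict with "pixels" (400x640x3 uint8, blue, green, red), "depth" (400x640 float32, mm along the optical axis (not along the pixel's ray), 0 where there is no reading), "vertical_fov" (degrees; the focal length in pixels is half the picture's height over the tangent of half this angle, whatever the lens; pixels are square), "cx", "cy" (the principal point, pixels), "R" (3x3) and "t" (3): a world point X has camera coordinates R X + t; the wrist camera has in their place "tool_from_camera" (4x4, takes a point from camera to tool coordinates, whose origin is the TCP and whose axes are the flange's). Camera axes: x right, y down, z forward; pixel columns grow to the right and rows downward; lengths in mm; the calibration is good to about 2 mm. A picture is of the moment at which its call begins: read the wrist's pose just before it.
A pose or a line that the arm cannot do raises r.Unreachable and nothing moves.
- r.finish_job(): hands the job in; it is judged then, once.
Trained networks look in a picture, given as the dict that the camera call returned (one of the last four; its "shot" number tells which), for a name from the list of things; names that differ only in an ending like _2 or _b are one class to them, and where a whole thing is asked for, a point or a joint stands for the part that bears it (a point fixed in the world has none). Each returns a list of dicts, best first, with "conf" (0 to 1); they miss things now and then, are a little off and sometimes report something else, mostly with a low value. They report only what shows in the picture. A call takes as long as a camera call.
- models.cut_out(picture, label): "pixels" (400x640 bool, what is visible of it) and "bbox" ([left, top, right, bottom] in pixels, round what is visible of it).
The state is a dict: "time_s": time; "joints": joint angles; "joint_velocities": joint speeds; "joint_efforts": joint torques, N m; "eef_pos": TCP position; "orientation": TCP orientation; "wrist_force": force on the tool from outside, world axes, zero at the start; "torque": the same for the moment, N m; "finger_gap": opening from 0.0 (shut) to 1.0 (fully open); "gripper_force": force on a finger pad.
Only numpy, scipy, OpenCV 4.12 (cv2) and the standard library are available. Lean on these libraries where they do the work, as an engineer would, in place of code of your own. Each camera call takes 0.05 s, during which the arm holds its last target. There are 200 camera calls.

TASK

Swing the front door of the power box's battery bay (it has a bar handle) fully open, then put the battery pack into the bay, terminals first and flat on the bay's floor, and bring it gently against the sprung contact plate. Press it there with a steady force of about 10 N (anything from 6 to 14 N) as a third hand while I screw on the retainer: the program finishes while still holding the pack and pressing. Leave the lamp, the mug and the screwdriver alone.

Things in the scene. Friction and masses are not known exactly. Their poses are not given: they have to be found in the camera images.
- power_box: Fixed box with a dark sheet-steel battery bay in front. Origin: middle of the doorway at the table surface; +x into the bay (away from the robot, within 0.25 rad), +y left, z up. Bay: x 0 to 225 mm, 90 mm wide inside, side walls 4 mm thick, 95 mm high; floor 4 mm above the table. Behind it (x 225 to 340 mm) a black housing 200 mm wide, 150 mm high.
- bay_roof_edge (a point): Middle of the front edge of the bay's clear roof, 99 mm above the table, 130 mm inside the doorway. The roof, 4 mm thick, covers the bay from here inwards to the black housing; from the doorway to here the bay is open on top.
- contact_plate: White upright plate 80 mm wide, 50 mm high, under the clear roof at the bay's end. Origin: middle of the face that the pack presses on, at the table surface; free, it is 165 mm inside the doorway (power_box x). It slides along the box's +x against springs of 0.6 N per mm (17 mm in = 10 N) to a hard stop at 30 mm.
- bay_door (a joint): Hinge of the bay's front door: 0 shut, grows as the door swings towards the robot and then to the left, to 1.95 rad at most; pi/2 is square to the box. It may start ajar by up to 0.35 rad. Light friction keeps it where it is left.
- bay_door_hinge (a point): Point on the vertical hinge axis at the left edge of the doorway (49 mm to +y from its middle), at the table surface.
- bay_door_handle (a point): Grip point of the door's handle, 72 mm above the table: upright steel bar 12 mm thick, top 98 mm above the table, pinched from above; 48 mm in front of the hinge axis and 80 mm from it along the door, on stubs 80 and 18 mm up. Axes turn with the door: -x out of its face, +y to the hinge. Door: dark, 98 mm wide, top 95 mm up; its face is 40 mm behind the bar's middle.
- pack_rib (a point): Middle of the pack's grip rib, 70 mm above the pack's underside: a block 50 mm long (pack x), 24 mm thick (pack y), rising 40 mm from the pack's top (50 to 90 mm above its underside). It lies 35 mm behind the pack's middle and 105 mm behind its terminal end. Axes as the pack: +x to the terminals, z up.
- pack_center (a point): Centre of the battery pack's main block: black plastic, 140 mm long (x), 70 mm wide (y), 50 mm high, 0.35 to 0.6 kg, two flat brass terminals on its +x end, grip rib on top near the -x end. This point is 25 mm above its underside. Same axes as the pack.
- battery_pack: The same battery pack; origin at the middle of its underside.
- tube_lamp: Bystander: lying clear tube lamp with black end caps, 200 mm long (x), 48 mm thick, in two white clips. Origin at the middle of its underside.
- mug: Bystander: steel mug, 80 mm across, 85 mm high. Origin at the middle of its underside.
- screwdriver: Bystander: screwdriver lying on the table along its x, handle to -x. Origin at its underside.

How it is judged (in metres and radians):
On the way, in this order (a step that is already met when the one before it is completed fails the run):
1. the bay door is swung open by at least 1.35 rad (value of joint bay_door above 1.35 rad), for 0.2 s.
2. the pack is pressed on the contact plate with 6 to 14 N for 1.5 s on end (contact force between battery_pack and contact_plate between 6 and 14 N and contact force between the fingers and battery_pack above 2 N), for 1.5 s.
At the end, for the whole second after the job is handed in: Fingers still on the pack (over 2 N), pack pressed on the plate with 6 to 14 N, at rest, terminals inwards, centre within 13 mm of the bay's middle line, straight within 0.12 rad, level within 0.08 rad, underside within 8 mm of the bay floor; door still open (over 1.2 rad) (all of step 2 and x of pack_rib in the frame of power_box between 0.055 and 0.105 m and y of pack_center in the frame of power_box between -0.013 and 0.013 m and z of pack_center in the frame of power_box below 0.037 m and angle between the x axis of battery_pack and the x axis of power_box, either way round below 0.12 rad and angle between battery_pack's own z axis and vertical below 0.08 rad and linear speed of battery_pack below 0.02 m/s and value of joint bay_door above 1.2 rad); the arm keeps its last pose, push and grip.
It fails at once if the contact plate is rammed (over 25 N) (contact force between battery_pack and contact_plate above 25 N).
It fails at once if the lamp, the mug or the screwdriver is moved by over 30 mm (distance of any of tube_lamp, mug, screwdriver from where it was at the start of the episode above 0.03 m).
It also fails if it takes over 64 s, if anything falls off the work surface, if the arm or the gripper's body presses on something with over 40 N, if the wrist force passes 120 N, or if a joint passes its speed limit or range.

## Working session

There is one attempt and no reset: what is moved stays moved. The work goes in short steps, each a Python script; the robot and the scene stay as the last script left them, time stands still between calls to the robot, and variables do not carry over. Pictures are saved under pics/ and viewed, at most 10 in all, crops included, and the job is handed in when it is done.

```bash
ls; mkdir -p pics
cat > h.py <<'E'
import numpy as np, cv2
from scipy.spatial.transform import Rotation as Rot
from cell import r, snapshot, models
def tool_T():
    s=r.read_state(); T=np.eye(4); T[:3,:3]=Rot.from_rotvec(s['orientation']).as_matrix(); T[:3,3]=s['eef_pos']; return T
def cloud(p,T=None):
    f=200/np.tan(np.radians(p['vertical_fov'])/2); d=p['depth'].astype(float)
    v,u=np.mgrid[0:400,0:640]
    c=np.stack([(u-p['cx'])/f*d,(v-p['cy'])/f*d,d],-1)
    if 'R' in p and p.get('R') is not None: w=(c-np.array(p['t']))@np.array(p['R'])
    else:
        M=T@np.array(p['tool_from_camera']); w=c@M[:3,:3].T+M[:3,3]
    w[d==0]=np.nan
    return w
def down(yaw):  # tool z down, tool y (closing line) at yaw+90deg world; tool x along yaw
    x=np.array([np.cos(yaw),np.sin(yaw),0]); z=np.array([0,0,-1.]); y=np.cross(z,x)
    return Rot.from_matrix(np.stack([x,y,z],1)).as_rotvec()
E
python3 - <<'E'
from h import *
s=r.read_state(); print(s['time_s'],s['orientation'],s['finger_gap'],s['wrist_force'])
for n in ['top','side']:
    p=snapshot(n); cv2.imwrite(f'pics/{n}0.png',p['pixels']); w=cloud(p); print(n,p['vertical_fov'],-np.array(p['R']).T@p['t'])
    np.savez(f'{n}0.npz',w=w,px=p['pixels'],R=p['R'],t=p['t'])
    for l in ['power_box','contact_plate','bay_door','battery_pack','tube_lamp','mug','screwdriver']:
        for o in models.cut_out(p,l)[:2]:
            m=o['pixels']&np.isfinite(w[...,0]); q=w[m]
            print(l,round(o['conf'],2),o['bbox'],m.sum(),np.round(np.percentile(q,[2,50,98],axis=0)).tolist() if len(q) else '')
            if o['conf']>.5: np.save(f'{n}_{l}.npy',o['pixels'])
E
```

```text
pics
0.0 [-3.11944686e+00 -3.60043436e-01 -1.99871411e-04] 1.001739834277319 [ 0.37043985 -1.45451247  0.42618093]
top 50.68384885008828 [ 377.47350747   63.2034702  1071.48651756]
power_box 0.58 [262.7, 48.2, 354.2, 234.8] 9451 [[502.0, 32.0, 1.0], [744.0, 116.0, 102.0], [856.0, 216.0, 153.0]]
bay_door 0.67 [291.3, 199.8, 336.7, 230.8] 368 [[453.0, 60.0, 9.0], [501.0, 91.0, 84.0], [514.0, 152.0, 99.0]]
battery_pack 0.93 [426.7, 174.1, 460.7, 235.2] 1846 [[456.0, -244.0, 15.0], [522.0, -204.0, 50.0], [591.0, -175.0, 92.0]]
tube_lamp 0.89 [458.6, 71.0, 488.1, 149.3] 1565 [[665.0, -326.0, 11.0], [760.0, -291.0, 48.0], [859.0, -264.0, 55.0]]
mug 0.72 [161.3, 138.6, 212.1, 172.4] 1255 [[589.0, 376.0, 2.0], [630.0, 426.0, 41.0], [665.0, 476.0, 86.0]]
screwdriver 0.64 [147.6, 236.2, 211.2, 287.5] 527 [[308.0, 360.0, 0.0], [344.0, 409.0, 22.0], [412.0, 516.0, 29.0]]
screwdriver 0.59 [291.3, 198.2, 335.4, 232.3] 389 [[455.0, 60.0, -0.0], [501.0, 93.0, 83.0], [522.0, 151.0, 99.0]]
side 54.23876025174298 [215.50324379 834.44434424 617.45740302]
power_box 0.59 [175.8, 151.7, 353.7, 253.4] 10147 [[492.0, 51.0, 7.0], [726.0, 159.0, 84.0], [849.0, 232.0, 152.0]]
bay_door 0.58 [317.0, 203.9, 354.5, 249.8] 952 [[454.0, 58.0, 9.0], [503.0, 97.0, 57.0], [519.0, 158.0, 97.0]]
battery_pack 0.57 [332.0, 161.6, 382.1, 196.5] 1279 [[458.0, -243.0, 1.0], [514.0, -181.0, 47.0], [595.0, -171.0, 91.0]]
tube_lamp 0.71 [277.0, 137.4, 335.0, 167.9] 718 [[667.0, -307.0, 7.0], [749.0, -277.0, 41.0], [860.0, -258.0, 55.0]]
mug 0.94 [183.5, 271.6, 232.0, 340.1] 2334 [[590.0, 383.0, 5.0], [614.0, 430.0, 56.0], [666.0, 487.0, 87.0]]
screwdriver 0.82 [273.0, 339.3, 373.4, 400.0] 1060 [[307.0, 368.0, 0.0], [346.0, 422.0, 21.0], [416.0, 522.0, 28.0]]
```

Run:
```python
import numpy as np,cv2
D=np.load('top0.npz'); w=D['w'];px=D['px']
a=cv2.resize(px[40:245,250:500],None,fx=3,fy=2.9,interpolation=cv2.INTER_CUBIC); cv2.imwrite('pics/c1.png',a)
def rect(m,n):
    q=w[m][:,:2].astype(np.float32); print(n,len(q),[np.round(np.array(x),1).tolist() for x in cv2.minAreaRect(q)], np.round(cv2.boxPoints(cv2.minAreaRect(q))).tolist())
near=(w[...,0]>400)&(abs(w[...,1]-120)<200)
rect(near&(w[...,2]>144)&(w[...,2]<157),'housing')
m=near&(w[...,2]>88)&(w[...,2]<106)&(w[...,0]<720)
for z in range(0,1): rect(m,'z95')
lab,n=None,None
n,lab=cv2.connectedComponents(m.astype(np.uint8))
for i in range(1,n):
    if (lab==i).sum()>5: rect(lab==i,i)
b=np.load('top_battery_pack.npy')
b=cv2.dilate(b.astype(np.uint8),np.ones((7,7)))>0
rect(b&(w[...,2]>43)&(w[...,2]<57),'pack top'); rect(b&(w[...,2]>84)&(w[...,2]<97),'rib')
```

```text
housing 4079 [[804.6, 126.6], [120.2, 200.2], 5.0] [[736.0, 221.0], [753.0, 22.0], [873.0, 32.0], [856.0, 231.0]]
z95 1496 [[586.8, 108.2], [271.9, 102.1], 3.5] [[448.0, 151.0], [454.0, 49.0], [726.0, 65.0], [719.0, 167.0]]
1 1474 [[606.6, 109.4], [232.3, 102.1], 3.5] [[488.0, 153.0], [494.0, 51.0], [726.0, 65.0], [719.0, 167.0]]
3 21 [[457.2, 80.3], [9.6, 9.3], 1.0] [[452.0, 85.0], [453.0, 76.0], [462.0, 76.0], [462.0, 85.0]]
pack top 1370 [[525.2, -211.9], [71.6, 139.8], 87.1] [[454.0, -244.0], [593.0, -251.0], [597.0, -180.0], [457.0, -173.0]]
rib 230 [[490.4, -210.1], [24.0, 50.7], 84.4] [[464.0, -220.0], [514.0, -225.0], [517.0, -201.0], [466.0, -196.0]]
```

View pics/c1.png

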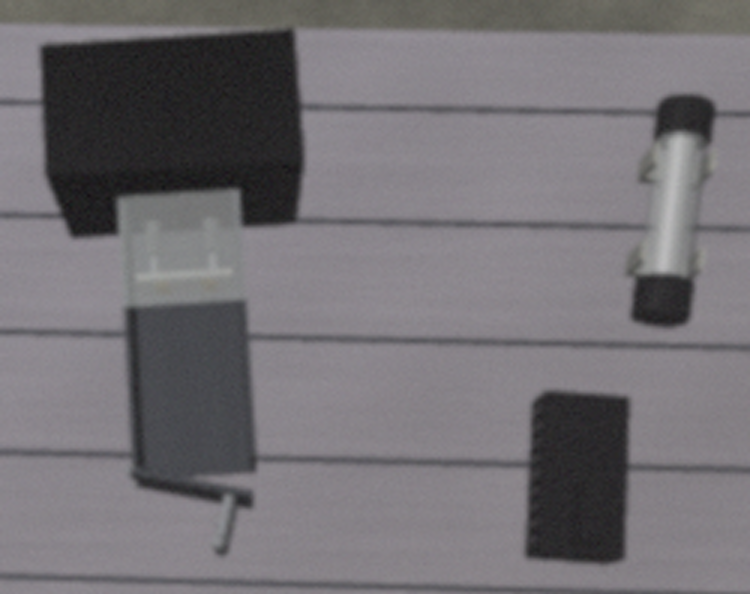

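Run:
```python
from h import *
psi=.08; h=np.array([516,152.]); th=.225
for f in (0,np.pi):
    a=r.solve_ik([457,80,53],down(psi-th+f)); b=r.solve_ik([438,204,53],down(psi-1.85+f)); print(f,a and np.round(a,2),b and np.round(b,2))
    a=r.solve_ik([490,-210,75],down(-.06+f)); b=r.solve_ik([600,110,75],down(.08+f)); print(f,a and np.round(a,2),b and np.round(b,2))
r.reach([430,90,330],down(psi-th)); print(r.read_state()['time_s'])
T=tool_T(); p=snapshot('wrist'); w=cloud(p,T); np.savez('w1.npz',w=w,px=p['pixels']); cv2.imwrite('pics/w1.png',p['pixels'])
for l in ['bay_door','bay_door_handle','power_box','contact_plate']:
    for o in models.cut_out(p,l)[:2]: print(l,o['conf'],o['bbox'])
```

```text
Traceback (most recent call last):
ValueError: The truth value of an array with more than one element is ambiguous. Use a.any() or a.all()
```

Run:
```python
from h import *
psi=.08; th=.225
def P(a): return None if a is None else np.round(a,2)
for f in (0,np.pi):
    print(f,P(r.solve_ik([457,80,53],down(psi-th+f))),P(r.solve_ik([438,204,53],down(psi-1.85+f))))
    print(f,P(r.solve_ik([490,-210,75],down(-.06+f))),P(r.solve_ik([600,110,75],down(.08+f))))
r.reach([430,90,330],down(psi-th)); print(r.read_state()['time_s'])
T=tool_T(); p=snapshot('wrist'); w=cloud(p,T); np.savez('w1.npz',w=w,px=p['pixels']); cv2.imwrite('pics/w1.png',p['pixels'])
for l in ['bay_door','bay_door_handle','power_box','contact_plate']:
    for o in models.cut_out(p,l)[:2]: print(l,o['conf'],o['bbox'])
```

```text
0 [-0.08  0.46  1.78 -0.    0.89  1.63] [ 0.19  0.49  1.73 -0.    0.92 -2.75]
0 [-0.63  0.52  1.57  0.    1.05  1.  ] [-0.01  0.63  1.34 -0.    1.17  1.48]
3.141592653589793 [-0.08  0.46  1.78 -0.    0.89 -1.51] [ 0.19  0.49  1.73 -0.    0.92  0.39]
3.141592653589793 [-0.63  0.52  1.57 -0.    1.05 -2.14] [-0.01  0.63  1.34 -0.    1.17 -1.66]
3.2917
bay_door 0.72 [1.2, 0.0, 64.8, 78.6]
bay_door 0.55 [243.1, 102.2, 338.2, 151.7]
bay_door_handle 0.84 [240.3, 97.9, 338.7, 155.4]
power_box 0.91 [219.4, 0.0, 343.9, 152.8]
```

View pics/w1.png

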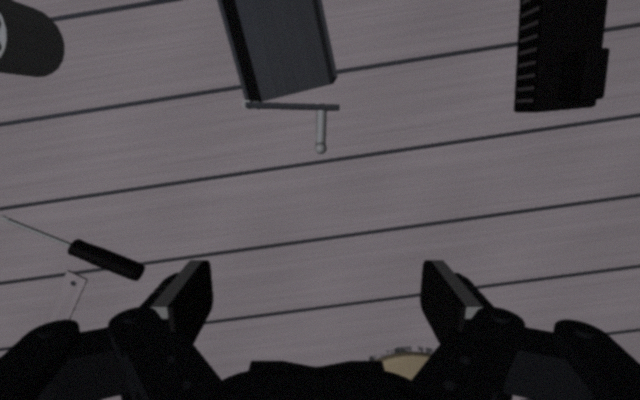

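Run:
```python
import numpy as np,cv2
D=np.load('w1.npz'); w=D['w']
reg=np.zeros((400,640),bool); reg[:170,210:350]=1
z=w[...,2]
m=reg&(z>85)&(z<106)
n,lab=cv2.connectedComponents(m.astype(np.uint8))
for i in range(1,n):
    q=w[lab==i]
    if len(q)>15:
        c,vt=q[:,:2].mean(0),np.linalg.svd(q[:,:2]-q[:,:2].mean(0),full_matrices=False)[2]
        vv,uu=np.where(lab==i)
        print(len(q),uu.min(),uu.max(),vv.min(),vv.max(),c.round(1),'dir',np.arctan(vt[0][1]/vt[0][0]).round(3),np.round(cv2.minAreaRect(q[:,:2].astype(np.float32))[1],1),np.round(cv2.boxPoints(cv2.minAreaRect(q[:,:2].astype(np.float32)))).tolist(),np.median(q[:,2]).round(1))
# bay floor/wall lines
for v in (0,20,40,60,80):
    print(v,[(u,w[v,u].round(0).tolist()) for u in range(215,345,6) if m[v,u]])
# handle region
sub=w[130:158,310:332].reshape(-1,3); sub=sub[sub[:,2]>20]; print(len(sub),np.round(np.percentile(sub,[5,50,95],axis=0)))
```

```text
1189 218 339 0 116 [534.6 128.6] dir 0.692 [155.3  67.1] [[452.0, 104.0], [496.0, 54.0], [614.0, 156.0], [570.0, 206.0]] 94.5
375 317 337 0 77 [563.  59.] dir 0.09 [73.3  4.1] [[526.0, 58.0], [527.0, 54.0], [600.0, 60.0], [599.0, 64.0]] 94.6
109 316 326 141 153 [457.9  80.5] dir 0.045 [10.8 12.1] [[451.0, 76.0], [463.0, 74.0], [465.0, 85.0], [453.0, 86.0]] 95.9
0 [(221, [611.0, 156.0, 95.0]), (317, [599.0, 64.0, 89.0])]
20 [(227, [593.0, 154.0, 95.0]), (323, [580.0, 61.0, 95.0])]
40 [(233, [575.0, 152.0, 92.0]), (329, [561.0, 57.0, 94.0])]
60 [(239, [557.0, 151.0, 89.0])]
80 [(245, [538.0, 149.0, 85.0])]
232 [[453.  75.  81.]
 [463.  80.  85.]
 [475.  85.  98.]]
```

```bash
cat >> h.py <<'E'
psi=.088; O=np.array([522,102.5]); hinge=np.array([517.7,151.3]); 
def box(x,y): return O+np.array([x*np.cos(psi)-y*np.sin(psi),x*np.sin(psi)+y*np.cos(psi)])
def handle(th):
    a=psi-th; v=np.array([-48,-80.]); return hinge+np.array([v[0]*np.cos(a)-v[1]*np.sin(a),v[0]*np.sin(a)+v[1]*np.cos(a)])
E
python3 - <<'E'
from h import *
th0=.25; f=np.pi; print(handle(th0))
H=np.array([457.9,80.5])
r.reach([*H,150],down(psi-th0+f)); print(r.read_state()['time_s'])
print(r.movel([*H,53],max_speed=100,threshold=15))
r.close(40); s=r.read_state(); print(s['time_s'],s['finger_gap'],s['gripper_force'],np.round(s['wrist_force'],1),s['eef_pos'])
off=H-handle(th0)
for th in np.arange(.4,1.01,.15):
    r.movel([*(handle(th)+off*(1-(th-.25)/.3 if th<.55 else 0)),53],down(psi-th+f),max_speed=100); s=r.read_state(); print(round(th,2),round(s['time_s'],2),np.round(s['wrist_force'],1),round(s['finger_gap'],3))
    if np.linalg.norm(s['wrist_force'])>50: print('stop');break
E
```

```text
[457.42509241  80.08949856]
6.1917
False
7.975 0.1277249159873417 38.892536759376526 [1.4 0.7 2. ] [458.03782186  80.54796534  53.12654198]
0.4 8.28 [2.4 2.5 0.2] 0.127
0.55 8.57 [ 4.2  3.7 -0.6] 0.124
0.7 8.88 [4.2 3.3 0.2] 0.125
0.85 9.18 [ 4.7  2.4 -0.6] 0.127
1.0 9.47 [ 5.2  1.4 -1.9] 0.132
```

Run:
```python
from h import *
f=np.pi
for th in [1.15,1.3,1.45,1.6,1.75,1.88]:
    r.movel([*handle(th),53],down(psi-th+f),max_speed=100); s=r.read_state(); print(round(th,2),round(s['time_s'],2),np.round(s['wrist_force'],1),round(s['finger_gap'],3))
    if np.linalg.norm(s['wrist_force'])>50: print('stop');break
r.wait(.25); r.ungrasp(); r.movel([*handle(1.88),190],max_speed=200)
# look over pack
r.reach([430,-205,260],down(-.06)); print(r.read_state()['time_s'])
T=tool_T(); p=snapshot('wrist'); w=cloud(p,T); cv2.imwrite('pics/w2.png',p['pixels'])
z=w[...,2]; np.savez('w2.npz',w=w)
near=(abs(w[...,0]-525)<110)&(abs(w[...,1]+210)<70)
for lo,hi in((43,57),(83,97)):
    q=w[near&(z>lo)&(z<hi)][:,:2].astype(np.float32); R=cv2.minAreaRect(q); print(len(q),np.round(R[0],1),np.round(R[1],1),np.round(R[2],1),np.round(cv2.boxPoints(R)).tolist())
p=snapshot('top'); cv2.imwrite('pics/t2.png',p['pixels']); W=cloud(p); z=W[...,2]
a=cv2.resize(p['pixels'][40:245,250:500],None,fx=3,fy=2.9); b=cv2.imread('pics/w2.png'); cv2.imwrite('pics/both.png',np.vstack([cv2.resize(a,(400,300)),cv2.resize(b,(400,250))]))
```

```text
1.15 9.78 [ 6.   0.7 -0.4] 0.126
1.3 10.07 [ 4.5 -0.1  0.6] 0.127
1.45 10.38 [ 4.9 -0.1  0.2] 0.127
1.6 10.68 [ 5.9 -2.   1.1] 0.126
1.75 10.97 [ 4.6 -3.2  1.8] 0.125
1.88 11.26 [ 3.9 -2.7  2.8] 0.125
14.625
9563 [ 524.7 -212.2] [ 70.5 137.2] 87.0 [[454.0, -244.0], [591.0, -251.0], [595.0, -181.0], [458.0, -173.0]]
1591 [ 490.8 -210.4] [23.4 49.3] 86.2 [[465.0, -220.0], [515.0, -224.0], [516.0, -200.0], [467.0, -197.0]]
```

View pics/both.png

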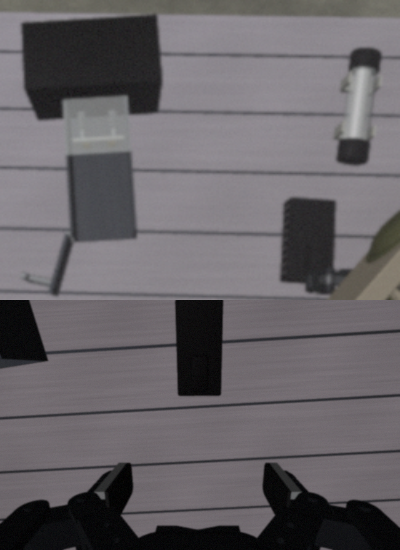

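Run:
```python
from h import *
p=snapshot('wrist'); print(np.round(p['tool_from_camera'],2))
y=-.055; X=[490.5,-210.3]
r.reach([*X,130],down(y)); print(r.movel([*X,56],max_speed=100,threshold=15))
r.close(110); s=r.read_state(); print(s['time_s'],s['finger_gap'],s['gripper_force'],np.round(s['wrist_force'],1),s['eef_pos'])
r.movel([*X,180],max_speed=120); r.wait(.2); s=r.read_state(); print(s['time_s'],s['finger_gap'],np.round(s['wrist_force'],1),np.round(s['torque'],2))
```

```text
[[-0.0000e+00 -9.6000e-01 -2.6000e-01  6.6620e+01]
 [ 1.0000e+00  0.0000e+00 -0.0000e+00  4.0000e-02]
 [ 0.0000e+00 -2.6000e-01  9.6000e-01 -1.4248e+02]
 [ 0.0000e+00  0.0000e+00  0.0000e+00  1.0000e+00]]
False
16.8917 0.2662142609283214 108.65290760993958 [-1.4  2.5  5.9] [ 490.5999939  -210.16041201   56.35633943]
18.275 0.26383489081843653 [ 0.2  0.1 -5.1] [0.02 0.15 0.02]
```

Run:
```python
from h import *
X=box(15,0); print(X)
r.movel([*X,185],down(psi),max_speed=200); r.wait(.2)
s=r.read_state(); print(s['time_s'],np.round(s['wrist_force'],1),np.round(s['torque'],2))
T=tool_T(); p=snapshot('wrist'); w=cloud(p,T); a=p['pixels']; q=snapshot('top'); W=cloud(q)
np.savez('w3.npz',w=w,W=W)
b=cv2.resize(q['pixels'][40:245,230:430],None,fx=2.9,fy=2.9)
cv2.imwrite('pics/w3.png',np.hstack([cv2.resize(a[:, :],(480,300)),cv2.resize(b,(293,300))]))
C=np.array([[np.cos(psi),np.sin(psi)],[-np.sin(psi),np.cos(psi)]])
for n,c in(('wrist',w),('top',W)):
    l=(c[...,:2]-O)@C.T; z=c[...,2]; near=(abs(l[...,0]-60)<180)&(abs(l[...,1])<70)
    for nm,m in (('packtop',near&(abs(z-180)<9)&(l[...,0]<150)),('wallL',near&(l[...,1]>38)&(abs(z-95)<7)&(l[...,0]<125)),('wallR',near&(l[...,1]<-38)&(abs(z-95)<7)&(l[...,0]<125)),('roof',near&(abs(z-101)<4)&(abs(l[...,1])<35)&(l[...,0]<225)),('housingfront',near&(abs(z-150)<4))):
        if m.sum()>10: print(n,nm,m.sum(),np.round(np.percentile(l[m],[1,50,99],axis=0),1).tolist(),np.median(z[m]).round(1), 'slope',np.polyfit(l[m][:,0],l[m][:,1],1)[0].round(3))
```

```text
[536.94195747 103.81829698]
20.2167 [-0.2  0.3 -4.7] [-0.02  0.19 -0.01]
wrist packtop 38196 [[14.1, -34.4], [77.5, -0.4], [118.5, 33.4]] 178.4 slope 0.0
wrist wallL 636 [[-55.6, 53.4], [-24.3, 61.4], [3.2, 69.8]] 94.7 slope -0.272
wrist roof 1184 [[139.0, -34.3], [141.6, 0.2], [144.2, 34.2]] 98.9 slope 0.169
top packtop 314 [[-19.9, -35.7], [-8.0, -12.8], [12.2, 32.7]] 178.8 slope -0.052
top wallL 27 [[0.8, 44.1], [10.4, 46.1], [27.1, 54.8]] 95.0 slope -0.189
top wallR 12 [[63.7, -49.8], [77.8, -49.0], [89.9, -48.1]] 95.5 slope -0.065
top roof 536 [[170.7, -34.2], [198.4, -0.1], [224.7, 34.2]] 99.4 slope 0.085
top housingfront 391 [[224.7, -68.2], [231.8, -1.2], [239.7, 68.1]] 149.8 slope 0.069
```

View pics/w3.png

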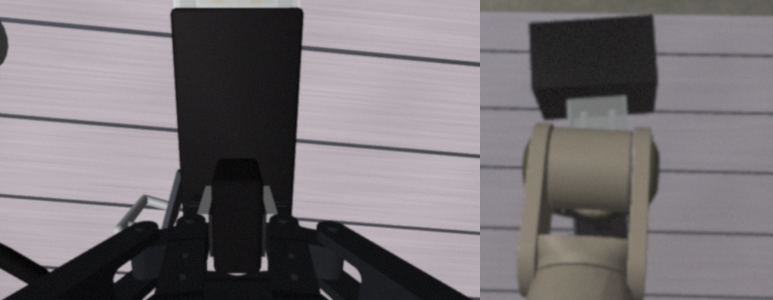

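Run:
```python
from h import *
X=box(15,0)
def P(): s=r.read_state(); print(round(s['time_s'],2),np.round(s['eef_pos'],1),np.round(s['wrist_force'],1),np.round(s['torque'],2),round(s['finger_gap'],3)); return s
print(r.movel([*X,70],max_speed=80,threshold=10)); P()
if P()['eef_pos'][2]<73:
    print(r.movel([*X,56],max_speed=15,threshold=3)); s=P()
    T=tool_T(); p=snapshot('wrist'); w=cloud(p,T)
    C=np.array([[np.cos(psi),np.sin(psi)],[-np.sin(psi),np.cos(psi)]]); l=(w[...,:2]-O)@C.T; z=w[...,2]
    for nm,m in (('pack',(abs(z-54)<6)&(abs(l[...,1])<40)&(l[...,0]<150)),('L',(l[...,1]>38)&(l[...,1]<60)&(abs(z-95)<7)&(l[...,0]>0)&(l[...,0]<225)),('R',(l[...,1]<-38)&(l[...,1]>-60)&(abs(z-95)<7)&(l[...,0]>0)&(l[...,0]<225))):
        if m.sum()>10: print(nm,m.sum(),np.round(np.percentile(l[m],[1,50,99],axis=0),1).tolist(),'y(x)',np.polyfit(l[m][:,0],l[m][:,1],1).round(3),'z(x)',np.polyfit(l[m][:,0],z[m],1).round(3))
    cv2.imwrite('pics/w4.png',p['pixels'])
```

```text
False
21.9 [537.2 103.8  70.4] [-0.4 -0.6 -4.8] [0.02 0.16 0.01] 0.263
21.9 [537.2 103.8  70.4] [-0.4 -0.6 -4.8] [0.02 0.16 0.01] 0.263
True
22.56 [536.8 103.9  60.4] [-0.6  0.7  4.8] [-0.15  0.07 -0.  ] 0.262
pack 38075 [[14.0, -33.8], [77.8, 0.2], [118.3, 34.0]] y(x) [0.001 0.06 ] z(x) [-1.0000e-03  5.3889e+01]
L 6478 [[20.6, 44.5], [73.2, 45.7], [110.8, 49.1]] y(x) [ 0.   46.16] z(x) [ 0.    93.554]
R 6455 [[20.7, -49.1], [73.0, -45.7], [110.8, -44.5]] y(x) [ 1.0000e-03 -4.6268e+01] z(x) [ 0.    93.538]
```

View pics/w4.png

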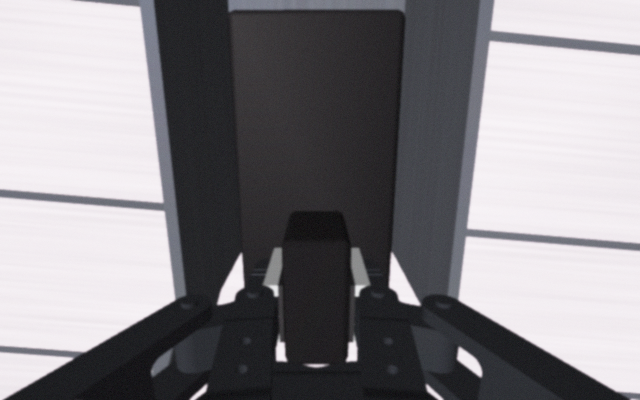

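Run:
```python
from h import *
ex=np.array([np.cos(psi),np.sin(psi)])
def P(tag=''):
    s=r.read_state(); e=(np.array(s['eef_pos'][:2])-O); f=np.array(s['wrist_force']); print(tag,round(s['time_s'],2),'xb',round(e@ex,1),'z',round(s['eef_pos'][2],2),'Fx',round(f[:2]@ex,1),'F',np.round(f,1),'My',np.round(s['torque'],2),round(s['finger_gap'],3))
Z=60.8
r.movel([*box(15,0),Z],max_speed=10); r.wait(.2); P('lift')
print(r.movel([*box(52,0),Z],max_speed=40,threshold=8)); r.wait(.2); P('near')
for x in (56,58,60,62,64,66,68):
    if r.movel([*box(x,0),Z],max_speed=15,threshold=8): P('hit')
    r.wait(.2); P(x)
```

```text
lift 23.16 xb 15.0 z 60.66 Fx 0.4 F [ 0.4 -0.  -4. ] My [-0.09 -0.2   0.05] 0.263
False
near 24.43 xb 52.0 z 60.77 Fx 0.5 F [ 0.5  0.2 -3.6] My [-0.05 -0.11  0.03] 0.268
56 25.05 xb 56.1 z 60.77 Fx 0.5 F [ 0.4  0.6 -4.4] My [ 0.01 -0.04 -0.05] 0.264
58 25.53 xb 58.0 z 60.79 Fx -0.1 F [-0.1 -0.1 -3.6] My [-0.03  0.05 -0.02] 0.265
60 26.02 xb 60.2 z 60.77 Fx -0.4 F [-0.3 -0.7 -4.7] My [ 0.02 -0.07 -0.05] 0.268
62 26.5 xb 61.9 z 60.79 Fx -2.0 F [-2.   0.1 -1.9] My [-0.1   0.28 -0.03] 0.265
64 26.98 xb 63.9 z 60.77 Fx -3.5 F [-3.5 -0.4 -1.6] My [-0.15  0.55 -0.04] 0.27
66 27.47 xb 65.8 z 60.76 Fx -5.1 F [-5.1 -0.6 -1.1] My [-0.11  0.74 -0.08] 0.267
68 27.95 xb 67.7 z 60.74 Fx -6.0 F [-6.  -0.2 -0.4] My [-0.14  0.78 -0.04] 0.267
```

Run:
```python
from h import *
ex=np.array([np.cos(psi),np.sin(psi)])
def P(tag=''):
    s=r.read_state(); e=(np.array(s['eef_pos'][:2])-O); f=np.array(s['wrist_force']); print(tag,round(s['time_s'],2),'xb',round(e@ex,1),'z',round(s['eef_pos'][2],2),'Fx',round(f[:2]@ex,1),'F',np.round(f,1),'My',np.round(s['torque'],2),round(s['finger_gap'],3),s['gripper_force'])
Z=60.8
for x in (71,74,76.3):
    r.movel([*box(x,0),Z],max_speed=15,threshold=10); r.wait(.3); P(x)
r.wait(2); P('hold')
T=tool_T(); p=snapshot('wrist'); w=cloud(p,T); l=(w[...,:2]-O)@np.array([[ex[0],ex[1]],[-ex[1],ex[0]]]).T; z=w[...,2]
m=(abs(z-54)<6)&(abs(l[...,1])<40)&(l[...,0]<200); print(m.sum(),np.round(np.percentile(l[m],[1,50,99],axis=0),1).tolist(),'y(x)',np.polyfit(l[m][:,0],l[m][:,1],1).round(3),'z(x)',np.polyfit(l[m][:,0],z[m],1).round(3))
q=snapshot('top')
cv2.imwrite('pics/w5.png',np.hstack([cv2.resize(p['pixels'],(480,300)),cv2.resize(q['pixels'][40:245,230:430],(293,300))]))
```

```text
71 28.6 xb 70.4 z 60.76 Fx -6.9 F [-6.9 -0.2  0.2] My [-0.14  0.93 -0.  ] 0.258 108.78456115722656
74 29.25 xb 73.1 z 60.77 Fx -8.2 F [-8.2  0.1  1.4] My [-0.22  1.16 -0.09] 0.262 109.00906920433044
76.3 29.85 xb 75.1 z 60.81 Fx -11.5 F [-11.5  -0.8   2.5] My [-0.27  1.41 -0.06] 0.266 109.21735882759094
hold 31.85 xb 75.1 z 60.79 Fx -10.6 F [-10.5  -1.8   2.5] My [-0.23  1.43 -0.09] 0.264 109.21692252159119
13958 [[68.5, -34.0], [105.9, 0.2], [124.7, 34.1]] y(x) [0.    0.084] z(x) [-1.0000e-03  5.4264e+01]
```

View pics/w5.png

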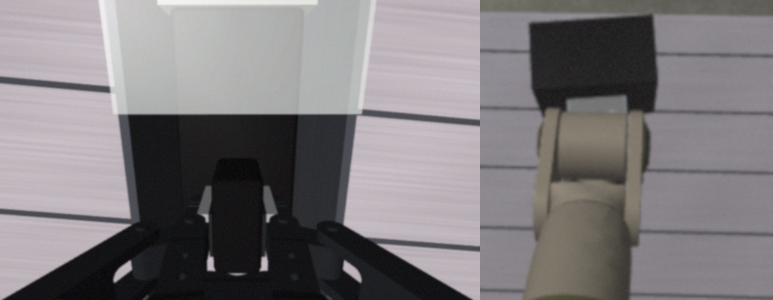

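Run:
```python
from h import *
print(r.finish_job())
```

```text
the job is handed in; nothing more can be done
None
```

I handed the job in with the door swung open to about 1.88 rad and the pack flat and centred in the bay, terminals first. The gripper is still holding it against the contact plate with roughly 9–10 N (estimated from wrist force and plate travel). The hand-in returned no verdict.

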